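# Set the code lock on a microscope case

### The job

Set the three-wheel code lock on the lid of the grey microscope case to 3-4-2, reading from the robot's left to its right: roll the left wheel until its thumb fin points at 3 and the right wheel until its fin points at 2. The middle wheel already stands at 4: do not disturb it.

Things in the scene. Friction and masses are not known exactly. Their poses are not given: they have to be found in the camera images.
- lock (a point): Three aluminium thumbwheels in a black housing on the lid (100 high) of a fixed grey case, 280 x 380 (mm). This point: centre of their level axle, 130 up. Its x points away from the robot, y left along the axle; yaw within 0.3 rad. Wheel centres at y = 66, 0, -66. A dish, 64 wide, 16 high, stands on the lid beyond the left half, its near rim 90 or more past the axle.
- wheel_left (a joint): Left wheel: drum of 28 mm radius, 24 wide, one fin 8 thick, 24 wide, out to 56 from the axle; a shut gripper passing just above the drum can push it either way. Angle (rad): 0 = fin upright, positive = leans away from robot. Starts at -0.8 to -0.1. Stops at +-1.05. Light friction, about 1.5 N at the fin, no clicks; stays where left. Housing and cheeks lie below drum top.
- wheel_middle (a joint): Middle wheel's angle (rad), same wheel. Numbers are rows of 1 to 4 white dots on the fixed black cheek at the right (-y) of each wheel, 26 degrees apart; the fin points at its number: 1 = -0.68 (39 degrees towards robot), 2 = -0.227 (13 towards), 3 = +0.227 (13 away), 4 = +0.68 (39 away). Starts at 0.63 to 0.73 and must stay at 4.
- wheel_right (a joint): Right wheel's angle (rad), same wheel, numbers and friction; starts at 0.1 to 0.8. Beside the case stand loose a wooden slide box, 36 high (left), and an amber jar, 75 high (right).

How it is judged:
By the outcome, as a careful person would: the job done as asked, in the order asked, and still so for the second after the job is handed in, with the robot touching nothing.
It also fails if it takes over 40 s, if anything falls off the work surface, if the arm or the gripper's body presses on something with over 40 N, if the wrist force passes 120 N, or if a joint passes its speed limit or range.

### The arm

A 7-joint arm with a two-finger parallel gripper is mounted at the origin on the work surface. World frame = base frame: x ahead of the robot, y to its left, z up, the work surface at z = 0. Lengths are in mm, angles in degrees, forces in N, time in s.
With the tool pointing down it reaches from about 400 to 925 mm from the base axis. Payload 4.1 kg.
Tool frame: the origin (TCP) lies midway between the tips of the shut fingers; the grasp point (between the pads) lies 19 mm behind it; z points along the fingers, y is the line along which they close (so a half turn about z gives the same grasp; the last joint's range is limited). The gripper opens to 85 mm and grips with 20 to 120 N. Pads are 22 mm wide; open, the fingers measure 114 mm over their backs; the gripper's body (76 mm by 85 mm) begins 54 mm behind the grasp point. The pads swing forward as they close: fully open they stand 13 mm farther back than shut.
Start: joints at [61.077, 22.827, 2.584, 88.041, -1.071, 69.15, -2.905], TCP at [256.629, -597.231, 231.347] pointing down, gripper open.
Joint ranges: [-161.44, 161.44], [-28.35, 127.94], [-78.24, 83.42], [0, 140.83], [-78.03, 258.03], [13.02, 114.36], [-168.23, 168.23]. Speed limits (degrees/s): [147.25, 147.25, 180, 180, 180, 180, 180].

### API

Orientations are given as [roll, pitch, yaw] about the fixed x, y, z axes, in that order (R = Rz(yaw) Ry(pitch) Rx(roll)).
In Python, from plant import get_state, cams, manip gives the robot as it stands.
- The arm moves only by the tool play_rows, never from a script. Its argument "targets" is a list of rows, each an object of numbers: "dx", "dy", "dz": the shift along the tool's x, y, z normalised to -1 to 1, where 1 is 40 cm; "ax", "ay", "az": the turn, a rotation vector about the tool's x, y, z normalised to -1 to 1, where 1 is 1.5 rad; "gripper": the gripper's target within -1 to 1 (fully open at 1, half-way at 0, shut at -1). In form: [{"dx": .., "dy": .., "dz": .., "ax": .., "ay": .., "az": .., "gripper": ..}, ...]. A call has 1 to 8 rows; each row is the pose to reach, as a shift and turn from the pose commanded when the call began, along the tool's axes at that moment; what a row does not reach only later rows make up. A row lasts 1/12 s, in which the tool goes at most 41.7 mm and 7.16 degrees, less where a joint would pass 70% of its speed; a pose out of reach is approached as far as the arm can. A call with a number of a shift or a turn outside -1 to 1 is refused whole. A call with a gripper value outside its range is refused whole. The fingers move at their own pace and stop on an object; the grip force is fixed at half the most. Time passes only in rows, so rows that repeat a pose let the fingers close. It gives the time, the measured TCP pose, the force, the opening and the grip force at its end, in the units of the state.
- get_state(): the state, without advancing time (a new reading comes with each control period).
- cams.read_camera(name): name is "side" or "top"; returns the picture (400x640x3 uint8, red, green, blue); there is no depth.
- cams.get_calibration(name): a dict with "intrinsics" (3x3 intrinsics, pixels), "distortion" ([k1, k2, p1, p2, k3] as OpenCV has them; the pictures are not rectified), "rvec" (rotation vector, rad) and "tvec" (3), from world to camera coordinates, as OpenCV has them. Camera axes: x right, y down, z forward; pixel columns grow to the right and rows downward; lengths in mm; the calibration is good to about 2 mm. A picture is of the moment at which its call begins. get_calibration takes no time and is no camera call.
- manip.sign_off(): hands the job in; it is judged then, once.
The state is a dict: "time_s": time; "qpos": joint angles; "joint_velocities": joint speeds; "effort": joint torques, N m; "position": TCP position; "ee_rot": TCP orientation; "wrist_force": force on the tool from outside, world axes, zero at the start; "wrist_torque": the same for the moment, N m; "finger_gap": opening from 0.0 (shut) to 1.0 (fully open); "grip_force": force on a finger pad.
Only numpy, scipy, OpenCV 4.12 (cv2) and the standard library are available. Lean on these libraries where they do the work, as an engineer would, in place of code of your own. Each camera call takes 0.05 s, during which the arm holds its last target. There are 200 camera calls.

## Working session

There is one attempt and no reset: what is moved stays moved. The work goes in short steps, Python scripts to look and compute and a tool call to move; the robot and the scene stay as the last step left them, time stands still between calls to the robot, and variables do not carry over. Pictures are saved under pics/ and viewed, at most 10 in all, crops included, and the job is handed in when it is done.

Besides the shell and the picture viewer there is one more tool, called after "Emit:" by a JSON object that holds its "method" and its "body", one argument or row to a line. play_rows: Moves the arm, as the interface text tells. Its arguments: {"type":"object","properties":{"targets":{"type":"array"}},"required":["targets"]}

```bash
mkdir -p pics; cat > h.py <<'E'
import numpy as np, cv2
from plant import get_state, cams, manip
def cal(n):
    c=cams.get_calibration(n); return [np.array(c[k],float) for k in("intrinsics","distortion","rvec","tvec")]
def proj(n,P):
    K,D,r,t=cal(n); return cv2.projectPoints(np.array(P,float).reshape(-1,1,3),r,t,K,D)[0].reshape(-1,2)
def ray(n,uv):
    K,D,r,t=cal(n); R=cv2.Rodrigues(r)[0]
    p=cv2.undistortPoints(np.array(uv,float).reshape(-1,1,2),K,D).reshape(-1,2)
    d=np.c_[p,np.ones(len(p))]@R; return (-R.T@t.reshape(3)),d/np.linalg.norm(d,axis=1)[:,None]
def onz(n,uv,z):
    o,d=ray(n,uv); return o+d*((z-o[2])/d[:,2])[:,None]
def tri(uv1,uv2):
    o1,d1=ray("top",uv1);o2,d2=ray("side",uv2);out=[]
    for a,b in zip(d1,d2):
        s=np.linalg.lstsq(np.c_[a,-b],o2-o1,rcond=None)[0];p,q=o1+s[0]*a,o2+s[1]*b
        out.append(np.r_[(p+q)/2,np.linalg.norm(p-q)])
    return np.array(out)
def snap(n,f,box=None,s=1):
    im=cams.read_camera(n); cv2.imwrite("pics/raw_"+f,im[:,:,::-1])
    if box: im=im[box[1]:box[3],box[0]:box[2]]
    im=cv2.resize(im,None,fx=s,fy=s,interpolation=cv2.INTER_CUBIC)
    cv2.imwrite("pics/"+f,im[:,:,::-1])
E
python3 - <<'E'
from h import *
snap("top","t0.png");snap("side","s0.png")
for n in("top","side"): print(n,ray(n,[[320,200]]))
s=get_state();print(s["time_s"],s["position"],s["ee_rot"],s["wrist_force"])
E
```

```text
top (array([484.77482697,  48.81129582, 833.60093641]), array([[ 0.13400713, -0.06602951, -0.98877813]]))
side (array([ 233.93995179, -382.6901765 ,  540.79137532]), array([[ 0.52851844,  0.64059835, -0.55704758]]))
0.1 [ 256.38506128 -596.68024536  230.36740563] [-1.79900236e+02  7.15143938e-03  2.32578457e+01] [-0.30947678 -0.0523544   1.09334717]
```

View pics/t0.png

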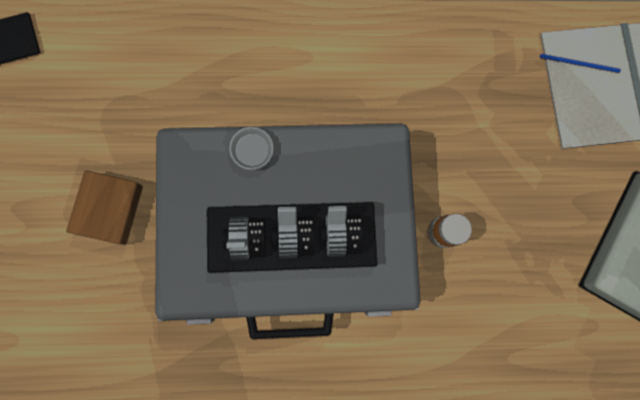

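View pics/s0.png

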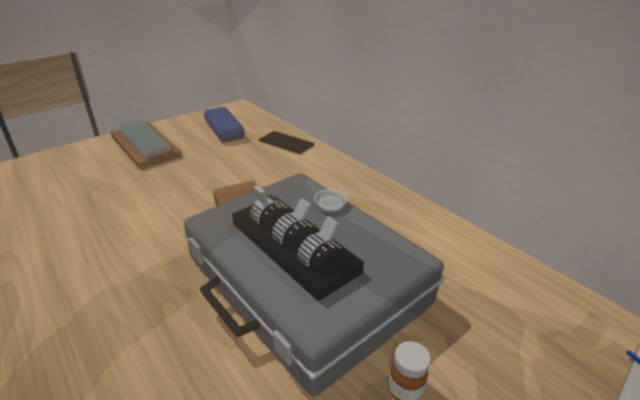

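The top view shows the lock housing at about (208-376, 203-271), with the wheels near columns 238, 288 and 337 and the dish at (251,149). The side view shows three fins at about (262,192), (300,210) and (328,230). Next I'll zoom in on both.

```bash
python3 - <<'E'
import cv2,numpy as np
a=cv2.imread("pics/raw_t0.png")[195:280,200:385];b=cv2.imread("pics/raw_s0.png")[175:300,225:370]
a=cv2.resize(a,None,fx=3.2,fy=3.2,interpolation=2);b=cv2.resize(b,None,fx=2.5,fy=2.5,interpolation=2)
print(a.shape,b.shape)
c=np.zeros((a.shape[0]+b.shape[0],max(a.shape[1],b.shape[1]),3),np.uint8);c[:a.shape[0],:a.shape[1]]=a;c[a.shape[0]:,:b.shape[1]]=b
cv2.imwrite("pics/z0.png",cv2.convertScaleAbs(c,alpha=1.3))
E
```

```text
(272, 592, 3) (312, 362, 3)
```

View pics/z0.png

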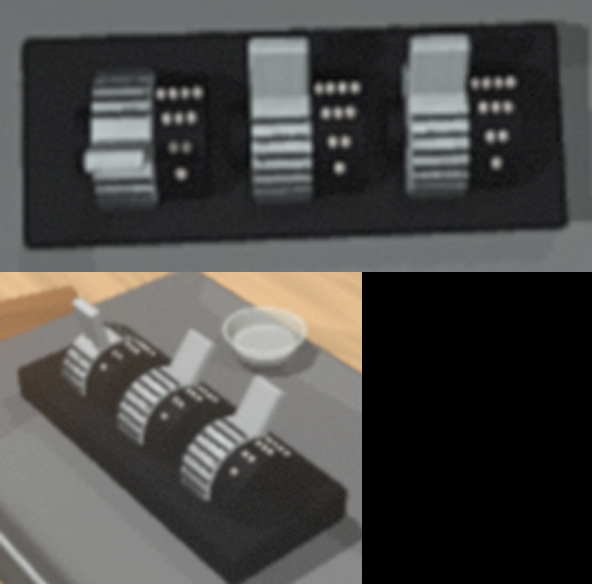

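```bash
python3 - <<'E'
from h import *
np.set_printoptions(precision=1,suppress=True)
T=[[236.6,245.3],[287.5,206.9],[337.5,206.25]];S=[[256.6,187],[305.8,201.4],[334.6,219]]
P=tri(T,S);print(P)
# drum tops: near/far silhouette edges in top view (crop coords)
z=lambda L:np.array(L)/3.2+[200,195]
print("drum mid z158",onz("top",z([[125,140],[282,125],[440,120]]),150))
H=z([[23,40],[557,24],[567,227],[25,246]])
for h in(130,140):print(h,onz("top",H,h),onz("top",H,h).mean(0))
D=z([[181,174],[340,168],[497,163],[180,93],[337,88],[494,82]]) # 1-dot and 4-dot rows
d=onz("top",D,151);print("dots",d,d.mean(0))
E
```

```text
[[513.5 113.1 189.    5.3]
 [563.5  48.7 174.3   4.6]
 [564.8 -17.4 177.    1.3]]
drum mid z158 [[526.4 112.4 150. ]
 [531.7  46.9 150. ]
 [532.9 -19.7 150. ]]
130 [[571.3 158.  130. ]
 [575.8 -74.3 130. ]
 [487.3 -75.6 130. ]
 [483.4 156.1 130. ]] [529.5  41.  130. ]
140 [[570.1 156.5 140. ]
 [574.5 -72.6 140. ]
 [487.3 -73.9 140. ]
 [483.4 154.6 140. ]] [528.8  41.1 140. ]
dots [[511.9  89.1 151. ]
 [513.3  22.9 151. ]
 [514.4 -43.2 151. ]
 [545.6  89.5 151. ]
 [546.9  23.7 151. ]
 [548.6 -42.9 151. ]] [530.1  23.2 151. ]
```

Emit:
{"method": "play_rows", "body": {
  "targets": [
    {"dx":0.08,"dy":-0.06,"dz":0,"ax":0,"ay":0,"az":0.04,"gripper":-1},
    {"dx":0.16,"dy":-0.12,"dz":0,"ax":0,"ay":0,"az":0.08,"gripper":-1},
    {"dx":0.24,"dy":-0.18,"dz":0,"ax":0,"ay":0,"az":0.12,"gripper":-1},
    {"dx":0.32,"dy":-0.24,"dz":0,"ax":0,"ay":0,"az":0.16,"gripper":-1},
    {"dx":0.4,"dy":-0.3,"dz":0,"ax":0,"ay":0,"az":0.2,"gripper":-1},
    {"dx":0.48,"dy":-0.36,"dz":0,"ax":0,"ay":0,"az":0.24,"gripper":-1},
    {"dx":0.56,"dy":-0.42,"dz":0,"ax":0,"ay":0,"az":0.257,"gripper":-1},
    {"dx":0.6,"dy":-0.46,"dz":0,"ax":0,"ay":0,"az":0.257,"gripper":-1}
  ]
}}

```text
time_s: 0.77
position: [407.4, -328.3, 231.0]
ee_rot: [-179.9, -0.1, 1.5]
wrist_force: [0.7, 0.2, -0.1]
finger_gap: -0.001
grip_force: 0.0
```

Emit:
{"method": "play_rows", "body": {
  "targets": [
    {"dx":0.02,"dy":-0.1,"dz":0,"ax":0,"ay":0,"az":0,"gripper":-1},
    {"dx":0.04,"dy":-0.2,"dz":0,"ax":0,"ay":0,"az":0,"gripper":-1},
    {"dx":0.06,"dy":-0.3,"dz":0,"ax":0,"ay":0,"az":0,"gripper":-1},
    {"dx":0.08,"dy":-0.4,"dz":0,"ax":0,"ay":0,"az":0,"gripper":-1},
    {"dx":0.1,"dy":-0.5,"dz":0,"ax":0,"ay":0,"az":0,"gripper":-1},
    {"dx":0.12,"dy":-0.6,"dz":0,"ax":0,"ay":0,"az":0,"gripper":-1},
    {"dx":0.14,"dy":-0.7,"dz":0,"ax":0,"ay":0,"az":0,"gripper":-1},
    {"dx":0.16,"dy":-0.8,"dz":0,"ax":0,"ay":0,"az":0,"gripper":-1}
  ]
}}

```text
time_s: 1.43
position: [461.6, -10.3, 231.2]
ee_rot: [180.0, 0.0, 1.2]
wrist_force: [1.4, -1.8, 0.2]
finger_gap: -0.001
grip_force: 0.0
```

```bash
python3 -c "
from plant import get_state;s=get_state();print(s['position'],s['ee_rot'])"
```

```text
[461.55152797 -10.31663347 231.1903957 ] [1.79976036e+02 3.36576283e-03 1.15640192e+00]
```

Emit:
{"method": "play_rows", "body": {
  "targets": [
    {"dx":0,"dy":-0.1,"dz":0,"ax":0,"ay":0,"az":0,"gripper":-1},
    {"dx":0,"dy":-0.2,"dz":0,"ax":0,"ay":0,"az":0,"gripper":-1},
    {"dx":0,"dy":-0.3,"dz":0,"ax":0,"ay":0,"az":0,"gripper":-1},
    {"dx":0,"dy":-0.3,"dz":0,"ax":0,"ay":0,"az":0,"gripper":-1},
    {"dx":0,"dy":-0.3,"dz":0,"ax":0,"ay":0,"az":0,"gripper":-1}
  ]
}}

```text
time_s: 1.85
position: [458.8, 110.4, 231.1]
ee_rot: [-180.0, 0.0, 1.5]
wrist_force: [0.4, -0.8, 0.9]
finger_gap: -0.003
grip_force: 0.0
```

Emit:
{"method": "play_rows", "body": {
  "targets": [
    {"dx":0,"dy":-0.008,"dz":0.08,"ax":0,"ay":0,"az":0,"gripper":-1},
    {"dx":0,"dy":-0.008,"dz":0.12,"ax":0,"ay":0,"az":0,"gripper":-1},
    {"dx":0,"dy":-0.008,"dz":0.157,"ax":0,"ay":0,"az":0,"gripper":-1},
    {"dx":0,"dy":-0.008,"dz":0.157,"ax":0,"ay":0,"az":0,"gripper":-1},
    {"dx":0,"dy":-0.008,"dz":0.157,"ax":0,"ay":0,"az":0,"gripper":-1}
  ]
}}

```text
time_s: 2.27
position: [459.0, 109.4, 167.8]
ee_rot: [179.9, 0.1, 1.1]
wrist_force: [1.1, -0.3, -0.1]
finger_gap: -0.003
grip_force: 0.0
```

```bash
python3 - <<'E'
from h import *
snap("top","t1r.png");snap("side","s1r.png")
a=cv2.imread("pics/raw_t1r.png")[175:300,180:385];b=cv2.imread("pics/raw_s1r.png")[105:305,165:370]
c=cv2.resize(np.vstack([a,b]),None,fx=1.8,fy=1.8,interpolation=2);cv2.imwrite("pics/z1.png",c);print(c.shape)
E
```

```text
(585, 369, 3)
```

View pics/z1.png

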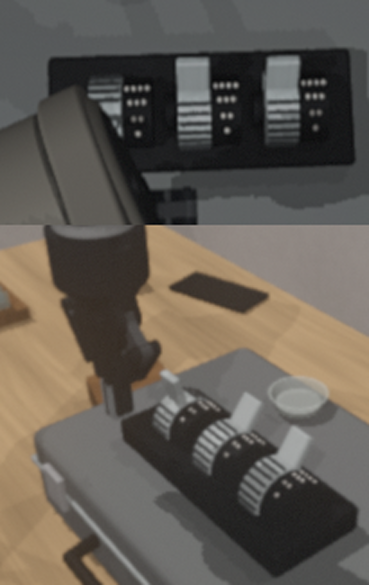

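The shut gripper stands on the near side of the left wheel, clear of the fin, and the wheels are unmoved. I'll push away from the robot now, stopping short of 3.

Emit:
{"method": "play_rows", "body": {
  "targets": [
    {"dx":0.03,"dy":-0.008,"dz":0,"ax":0,"ay":0,"az":0,"gripper":-1},
    {"dx":0.06,"dy":-0.008,"dz":0,"ax":0,"ay":0,"az":0,"gripper":-1},
    {"dx":0.08,"dy":-0.008,"dz":0,"ax":0,"ay":0,"az":0,"gripper":-1},
    {"dx":0.1,"dy":-0.008,"dz":0,"ax":0,"ay":0,"az":0,"gripper":-1},
    {"dx":0.12,"dy":-0.008,"dz":0,"ax":0,"ay":0,"az":0,"gripper":-1},
    {"dx":0.13,"dy":-0.008,"dz":0,"ax":0,"ay":0,"az":0,"gripper":-1},
    {"dx":0.14,"dy":-0.008,"dz":0,"ax":0,"ay":0,"az":0,"gripper":-1},
    {"dx":0.14,"dy":-0.008,"dz":0,"ax":0,"ay":0,"az":0,"gripper":-1}
  ]
}}

```text
time_s: 3.03
position: [515.9, 115.3, 168.5]
ee_rot: [-180.0, -0.0, 1.2]
wrist_force: [0.1, -0.7, 0.0]
finger_gap: -0.003
grip_force: 0.0
```

```bash
python3 - <<'E'
from h import *
s=get_state();print(s["position"],s["wrist_force"])
snap("side","s2r.png");b=cv2.imread("pics/raw_s2r.png")[150:290,210:350]
np.set_printoptions(precision=1,suppress=True)
# predicted fin tip midpoint in crop coords for several angles (left wheel)
for t in(0,.1,.227,.35):
    P=[[528.7+56*np.sin(t),113,130+56*np.cos(t)],[528.7+56*np.sin(t),101,130+56*np.cos(t)]];print(t,(proj("side",P)-[210,150])*4)
cv2.imwrite("pics/z2.png",cv2.resize(b,None,fx=4,fy=4,interpolation=2))
E
```

```text
[515.90949857 115.27643916 168.46598726] [ 0.07598499 -0.69792594  0.01365391]
0 [[225.3 141.5]
 [241.5 153.8]]
0.1 [[236.8 137.7]
 [253.1 149.9]]
0.227 [[251.2 134.5]
 [267.6 146.6]]
0.35 [[264.7 133.4]
 [281.1 145.4]]
```

View pics/z2.png

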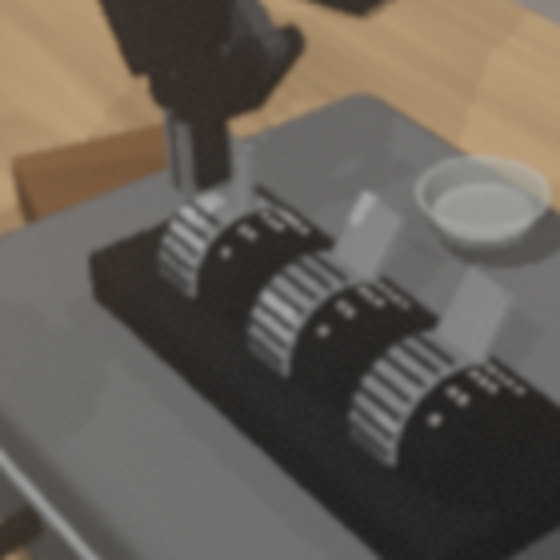

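The fin now stands near upright, with its tip at about (243,147) in the crop, which is roughly +0.06 rad as the geometry predicts. I need 6.5 mm more, then I'll back off and check.

Emit:
{"method": "play_rows", "body": {
  "targets": [
    {"dx":0.008,"dy":0,"dz":0,"ax":0,"ay":0,"az":0,"gripper":-1},
    {"dx":0.016,"dy":0,"dz":0,"ax":0,"ay":0,"az":0,"gripper":-1},
    {"dx":0.016,"dy":0,"dz":0,"ax":0,"ay":0,"az":0,"gripper":-1},
    {"dx":0.016,"dy":0,"dz":0,"ax":0,"ay":0,"az":0,"gripper":-1}
  ]
}}

```text
time_s: 3.42
position: [521.8, 115.5, 168.3]
ee_rot: [180.0, 0.0, 1.2]
wrist_force: [-0.1, 0.4, 0.6]
finger_gap: -0.002
grip_force: 0.3
```

Emit:
{"method": "play_rows", "body": {
  "targets": [
    {"dx":-0.02,"dy":0,"dz":0,"ax":0,"ay":0,"az":0,"gripper":-1},
    {"dx":-0.06,"dy":0,"dz":0,"ax":0,"ay":0,"az":0,"gripper":-1},
    {"dx":-0.12,"dy":0,"dz":0,"ax":0,"ay":0,"az":0,"gripper":-1},
    {"dx":-0.16,"dy":0,"dz":0,"ax":0,"ay":0,"az":0,"gripper":-1},
    {"dx":-0.16,"dy":0,"dz":-0.08,"ax":0,"ay":0,"az":0,"gripper":-1},
    {"dx":-0.24,"dy":0,"dz":-0.16,"ax":0,"ay":0,"az":0,"gripper":-1},
    {"dx":-0.26,"dy":0,"dz":-0.16,"ax":0,"ay":0,"az":0,"gripper":-1}
  ]
}}

```text
time_s: 4.0
position: [417.9, 114.6, 236.9]
ee_rot: [-180.0, -0.4, 1.2]
wrist_force: [0.2, -0.1, -0.3]
finger_gap: -0.001
grip_force: 0.0
```

```bash
python3 - <<'E'
from h import *
s=get_state();print(s["time_s"],s["position"])
snap("top","t3r.png");snap("side","s3r.png")
a=cv2.imread("pics/raw_t3r.png")[195:275,210:370];b=cv2.imread("pics/raw_s3r.png")[165:275,240:350]
a=cv2.resize(a,None,fx=3,fy=3,interpolation=2);b=cv2.resize(b,None,fx=3,fy=3,interpolation=2)
c=np.zeros((570,480,3),np.uint8);c[:240]=a;c[240:,:330]=b;cv2.imwrite("pics/z3.png",cv2.convertScaleAbs(c,alpha=1.3))
np.set_printoptions(precision=1,suppress=True)
for w,x in(("L",528.7),("M",530),("R",531.3)):
  y={"L":114,"M":48,"R":-18}[w]
  for t in(-.227,.1,.227,.35,.68):
    P=[[x+56*np.sin(t),y-12,130+56*np.cos(t)]];print(w,t,(proj("top",P)-[210,195])*3,(proj("side",P)-[240,165])*3+[0,240])
E
```

```text
4.0 [417.88233216 114.63184797 236.8816246 ]
L -0.227 [[104.2 150.4]] [[ 70.5 319.6]]
L 0.1 [[104.1 107.1]] [[ 98.8 306.6]]
L 0.227 [[104.3  90.8]] [[109.6 304.2]]
L 0.35 [[104.7  75.7]] [[119.8 303.3]]
L 0.68 [[106.5  40.9]] [[144.1 307.7]]
M -0.227 [[260.7 144.9]] [[144.2 374.7]]
M 0.1 [[260.2 101.9]] [[173.3 360. ]]
M 0.227 [[260.   85.7]] [[184.4 357.1]]
M 0.35 [[259.7  70.7]] [[194.7 355.7]]
M 0.68 [[258.8  36.2]] [[219.  359.3]]
R -0.227 [[415.3 139.6]] [[228.6 437.7]]
R 0.1 [[414.5  96.8]] [[258.5 421. ]]
R 0.227 [[413.7  80.7]] [[269.8 417.4]]
R 0.35 [[412.8  65.9]] [[280.1 415.5]]
R 0.68 [[409.4  31.6]] [[304.3 418. ]]
```

View pics/z3.png

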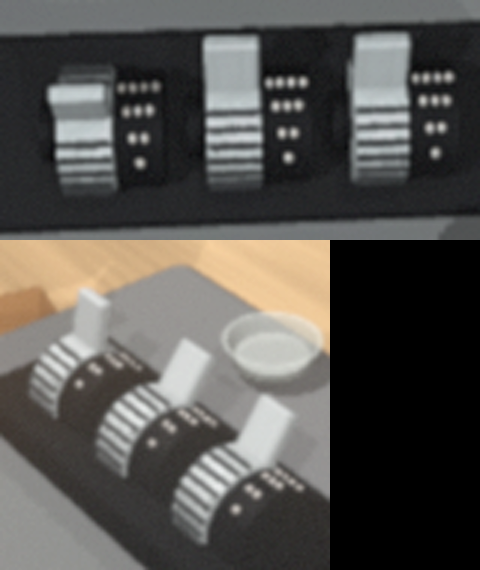

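The left fin points at the 3 row: its tip bar is at (78,95) in the crop and mechanically it is about +0.21 rad. The middle wheel is unmoved at 4, with its tip at (231,38). Now I'll go over to the far side of the right wheel.

Emit:
{"method": "play_rows", "body": {
  "targets": [
    {"dx":0.07,"dy":0.06,"dz":0,"ax":0,"ay":0,"az":0,"gripper":-1},
    {"dx":0.14,"dy":0.12,"dz":0,"ax":0,"ay":0,"az":0,"gripper":-1},
    {"dx":0.22,"dy":0.18,"dz":0,"ax":0,"ay":0,"az":0,"gripper":-1},
    {"dx":0.3,"dy":0.24,"dz":0,"ax":0,"ay":0,"az":0,"gripper":-1},
    {"dx":0.38,"dy":0.3,"dz":0,"ax":0,"ay":0,"az":0,"gripper":-1},
    {"dx":0.44,"dy":0.34,"dz":0,"ax":0,"ay":0,"az":0,"gripper":-1},
    {"dx":0.44,"dy":0.34,"dz":0,"ax":0,"ay":0,"az":0,"gripper":-1},
    {"dx":0.44,"dy":0.34,"dz":0,"ax":0,"ay":0,"az":0,"gripper":-1}
  ]
}}

```text
time_s: 4.77
position: [597.1, -20.7, 230.0]
ee_rot: [-180.0, 0.2, 1.0]
wrist_force: [0.7, 0.6, 0.4]
finger_gap: -0.001
grip_force: 0.0
```

Emit:
{"method": "play_rows", "body": {
  "targets": [
    {"dx":0,"dy":-0.006,"dz":0.08,"ax":0,"ay":0,"az":0,"gripper":-1},
    {"dx":0,"dy":-0.006,"dz":0.12,"ax":0,"ay":0,"az":0,"gripper":-1},
    {"dx":0,"dy":-0.006,"dz":0.155,"ax":0,"ay":0,"az":0,"gripper":-1},
    {"dx":0,"dy":-0.006,"dz":0.155,"ax":0,"ay":0,"az":0,"gripper":-1},
    {"dx":0,"dy":-0.006,"dz":0.155,"ax":0,"ay":0,"az":0,"gripper":-1}
  ]
}}

```text
time_s: 5.18
position: [595.1, -15.7, 169.5]
ee_rot: [-180.0, 0.1, 1.3]
wrist_force: [-0.4, -0.2, 0.3]
finger_gap: -0.003
grip_force: 0.0
```

Emit:
{"method": "play_rows", "body": {
  "targets": [
    {"dx":-0.02,"dy":0,"dz":0,"ax":0,"ay":0,"az":0,"gripper":-1},
    {"dx":-0.04,"dy":0,"dz":0,"ax":0,"ay":0,"az":0,"gripper":-1},
    {"dx":-0.06,"dy":0,"dz":0,"ax":0,"ay":0,"az":0,"gripper":-1},
    {"dx":-0.08,"dy":0,"dz":0,"ax":0,"ay":0,"az":0,"gripper":-1},
    {"dx":-0.1,"dy":0,"dz":0,"ax":0,"ay":0,"az":0,"gripper":-1},
    {"dx":-0.12,"dy":0,"dz":0,"ax":0,"ay":0,"az":0,"gripper":-1},
    {"dx":-0.135,"dy":0,"dz":0,"ax":0,"ay":0,"az":0,"gripper":-1},
    {"dx":-0.135,"dy":0,"dz":0,"ax":0,"ay":0,"az":0,"gripper":-1}
  ]
}}

```text
time_s: 5.85
position: [553.4, -17.2, 181.5]
ee_rot: [179.9, -1.7, 1.2]
wrist_force: [6.4, 0.2, 26.9]
finger_gap: 0.001
grip_force: 12.4
```

Emit:
{"method": "play_rows", "body": {
  "targets": [
    {"dx":0,"dy":0,"dz":0,"ax":0,"ay":0,"az":0,"gripper":-1},
    {"dx":0,"dy":0,"dz":0,"ax":0,"ay":0,"az":0,"gripper":-1}
  ]
}}

```text
time_s: 6.02
position: [553.5, -17.2, 181.5]
ee_rot: [179.9, -1.6, 1.2]
wrist_force: [5.8, -0.3, 29.3]
finger_gap: -0.0
grip_force: 12.7
```

The finger rode up onto the fin's tip because it was too high at contact (z 181, 29 N up). I'll lift off and look.

Emit:
{"method": "play_rows", "body": {
  "targets": [
    {"dx":0,"dy":0,"dz":-0.05,"ax":0,"ay":0,"az":0,"gripper":-1},
    {"dx":0,"dy":0,"dz":-0.12,"ax":0,"ay":0,"az":0,"gripper":-1},
    {"dx":0.08,"dy":0,"dz":-0.15,"ax":0,"ay":0,"az":0,"gripper":-1},
    {"dx":0.15,"dy":0,"dz":-0.15,"ax":0,"ay":0,"az":0,"gripper":-1},
    {"dx":0.15,"dy":0,"dz":-0.15,"ax":0,"ay":0,"az":0,"gripper":-1}
  ]
}}

```text
time_s: 6.43
position: [606.7, -16.3, 232.6]
ee_rot: [-180.0, -0.4, 1.1]
wrist_force: [0.3, 1.5, 0.2]
finger_gap: 0.004
grip_force: 0.0
```

```bash
python3 - <<'E'
from h import *
s=get_state();print(s["time_s"],s["position"],s["wrist_force"])
snap("top","t4r.png");snap("side","s4r.png")
a=cv2.imread("pics/raw_t4r.png")[195:275,210:370];b=cv2.imread("pics/raw_s4r.png")[165:275,240:350]
a=cv2.resize(a,None,fx=3,fy=3,interpolation=2);b=cv2.resize(b,None,fx=3,fy=3,interpolation=2)
c=np.zeros((570,480,3),np.uint8);c[:240]=a;c[240:,:330]=b;cv2.imwrite("pics/z4.png",cv2.convertScaleAbs(c,alpha=1.3))
E
```

```text
6.4333 [606.73512231 -16.3468378  232.61407829] [0.26278783 1.45973759 0.22845544]
```

View pics/z4.png

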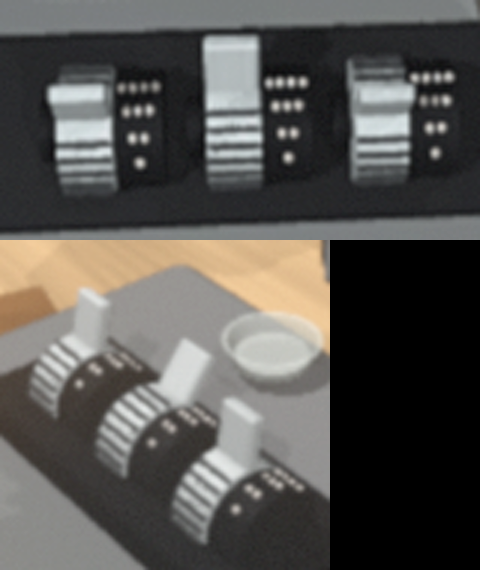

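The right fin slipped through to about +0.15 (tip bar at (384,95) in the crop), with the left and middle wheels unchanged. It is now steep enough to be pushed squarely, so I'll go in again a little lower.

Emit:
{"method": "play_rows", "body": {
  "targets": [
    {"dx":-0.03,"dy":0,"dz":0.08,"ax":0,"ay":0,"az":0,"gripper":-1},
    {"dx":-0.03,"dy":0,"dz":0.13,"ax":0,"ay":0,"az":0,"gripper":-1},
    {"dx":-0.03,"dy":0,"dz":0.167,"ax":0,"ay":0,"az":0,"gripper":-1},
    {"dx":-0.03,"dy":0,"dz":0.167,"ax":0,"ay":0,"az":0,"gripper":-1},
    {"dx":-0.03,"dy":0,"dz":0.167,"ax":0,"ay":0,"az":0,"gripper":-1}
  ]
}}

```text
time_s: 6.95
position: [588.8, -16.9, 163.3]
ee_rot: [180.0, 0.1, 1.2]
wrist_force: [0.1, -0.0, 0.1]
finger_gap: 0.001
grip_force: 0.0
```

Emit:
{"method": "play_rows", "body": {
  "targets": [
    {"dx":-0.03,"dy":0,"dz":-0.005,"ax":0,"ay":0,"az":0,"gripper":-1},
    {"dx":-0.05,"dy":0,"dz":-0.005,"ax":0,"ay":0,"az":0,"gripper":-1},
    {"dx":-0.065,"dy":0,"dz":-0.005,"ax":0,"ay":0,"az":0,"gripper":-1},
    {"dx":-0.08,"dy":0,"dz":-0.005,"ax":0,"ay":0,"az":0,"gripper":-1},
    {"dx":-0.095,"dy":0,"dz":-0.005,"ax":0,"ay":0,"az":0,"gripper":-1},
    {"dx":-0.11,"dy":0,"dz":-0.005,"ax":0,"ay":0,"az":0,"gripper":-1},
    {"dx":-0.117,"dy":0,"dz":-0.005,"ax":0,"ay":0,"az":0,"gripper":-1},
    {"dx":-0.117,"dy":0,"dz":-0.005,"ax":0,"ay":0,"az":0,"gripper":-1}
  ]
}}

```text
time_s: 7.62
position: [543.5, -17.8, 166.1]
ee_rot: [180.0, -0.0, 1.2]
wrist_force: [0.3, -0.4, 0.0]
finger_gap: 0.001
grip_force: 0.1
```

Emit:
{"method": "play_rows", "body": {
  "targets": [
    {"dx":-0.007,"dy":0,"dz":0,"ax":0,"ay":0,"az":0,"gripper":-1},
    {"dx":-0.013,"dy":0,"dz":0,"ax":0,"ay":0,"az":0,"gripper":-1},
    {"dx":-0.013,"dy":0,"dz":0,"ax":0,"ay":0,"az":0,"gripper":-1},
    {"dx":-0.013,"dy":0,"dz":0,"ax":0,"ay":0,"az":0,"gripper":-1}
  ]
}}

```text
time_s: 7.95
position: [538.5, -17.8, 165.7]
ee_rot: [180.0, -0.0, 1.2]
wrist_force: [2.1, 0.9, 1.1]
finger_gap: -0.002
grip_force: 0.6
```

Emit:
{"method": "play_rows", "body": {
  "targets": [
    {"dx":0.02,"dy":0,"dz":0,"ax":0,"ay":0,"az":0,"gripper":-1},
    {"dx":0.06,"dy":0,"dz":0,"ax":0,"ay":0,"az":0,"gripper":-1},
    {"dx":0.12,"dy":0,"dz":0,"ax":0,"ay":0,"az":0,"gripper":-1},
    {"dx":0.16,"dy":0,"dz":-0.06,"ax":0,"ay":0,"az":0,"gripper":-1},
    {"dx":0.16,"dy":0,"dz":-0.16,"ax":0,"ay":0,"az":0,"gripper":-1},
    {"dx":0.16,"dy":0,"dz":-0.17,"ax":0,"ay":0,"az":0,"gripper":-1},
    {"dx":0.16,"dy":0,"dz":-0.17,"ax":0,"ay":0,"az":0,"gripper":-1}
  ]
}}

```text
time_s: 8.53
position: [604.6, -16.2, 236.2]
ee_rot: [-180.0, -0.3, 1.2]
wrist_force: [-0.1, 0.3, -0.2]
finger_gap: -0.003
grip_force: 0.0
```

```bash
python3 - <<'E'
from h import *
s=get_state();print(s["time_s"],s["position"],s["wrist_force"])
snap("top","t5r.png");snap("side","s5r.png")
a=cv2.imread("pics/raw_t5r.png")[195:275,210:370];b=cv2.imread("pics/raw_s5r.png")[165:275,240:350]
a=cv2.resize(a,None,fx=3,fy=3,interpolation=2);b=cv2.resize(b,None,fx=3,fy=3,interpolation=2)
c=np.zeros((570,480,3),np.uint8);c[:240]=a;c[240:,:330]=b;cv2.imwrite("pics/z5.png",cv2.convertScaleAbs(c,alpha=1.3))
E
```

```text
8.5333 [604.61977625 -16.18055514 236.2113431 ] [-0.06941928  0.27931419 -0.24069774]
```

View pics/z5.png

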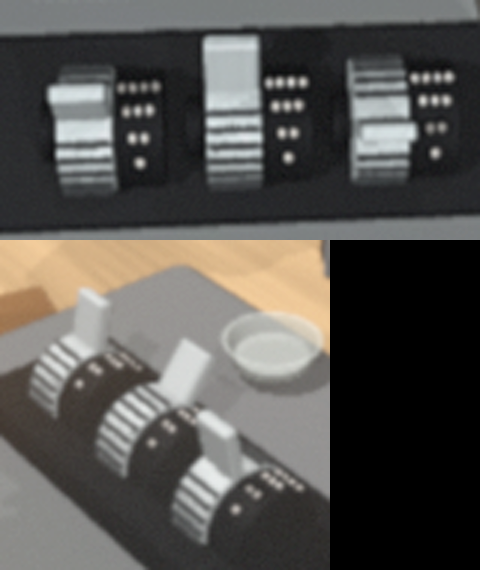

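The right fin now stands between the 1 and 3 rows, by the 2 row (tip bar at (388,133) in the crop), and the others are unchanged. I'll get precise angles from the tip bars, using the dots to remove any camera bias.

```bash
python3 - <<'E'
from h import *
from scipy.optimize import brentq
np.set_printoptions(precision=1,suppress=True)
im=cv2.cvtColor(cv2.imread("pics/raw_t5r.png"),cv2.COLOR_BGR2GRAY).astype(float)
print("L",im[218:238,228:245].mean(1));print("R",im[228:248,330:347].mean(1))
for w,x,y in(("L",528.7,114),("M",530,48),("R",531.3,-18)):
    p=proj("top",[[x+26.8*np.sin(t),y-24,130+26.8*np.cos(t)] for t in(.68,.227,-.227,-.68)])
    # observed dot rows
    u=int(round(p[:,0].mean()));c=im[215:255,u-1:u+10 if w=="L" else u+10][:, :]
    pr=im[215:255,u-8:u+9].max(1)
    pk=[i+215 for i in range(1,39) if pr[i]>80 and pr[i]>=pr[i-1] and pr[i]>pr[i+1]]
    print(w,u,p[:,1],pk)
    q=proj("top",[[x+56*np.sin(t),y,130+56*np.cos(t)] for t in(-.3,-.227,-.15,.15,.227,.3)]);print(q[:,1])
E
```

```text
L [ 44.5  51.1  66.1  62.8  67.8 114.8 149.9 163.  166.8 164.4 146.6 120.4
 106.4 105.7 105.6 103.6 111.5 138.8 156.6 160.8]
R [133.9 142.6 144.4 146.3 145.6 130.1  92.6  75.1 115.1 150.5 164.1 165.6
 163.4 153.7 148.7 153.1 154.7 137.6  93.9  62.4]
L 256 [224.1 231.9 241.  249.4] [224, 231, 241, 249]
[248.5 245.3 241.9 228.7 225.4 222.4]
M 305 [222.5 230.3 239.3 247.6] [222, 230, 239, 247]
[246.6 243.5 240.1 226.9 223.7 220.7]
R 354 [221.  228.6 237.6 245.9] [220, 228, 232, 239, 245]
[244.8 241.7 238.3 225.3 222.  219. ]
```

The dots match to half a pixel. Left reads +0.215, which is good, and right reads about -0.165, so it needs about 2.3 mm more at the finger.

Emit:
{"method": "play_rows", "body": {
  "targets": [
    {"dx":-0.03,"dy":0,"dz":0.08,"ax":0,"ay":0,"az":0,"gripper":-1},
    {"dx":-0.03,"dy":0,"dz":0.13,"ax":0,"ay":0,"az":0,"gripper":-1},
    {"dx":-0.03,"dy":0,"dz":0.17,"ax":0,"ay":0,"az":0,"gripper":-1},
    {"dx":-0.06,"dy":0,"dz":0.17,"ax":0,"ay":0,"az":0,"gripper":-1},
    {"dx":-0.1,"dy":0,"dz":0.17,"ax":0,"ay":0,"az":0,"gripper":-1},
    {"dx":-0.13,"dy":0,"dz":0.17,"ax":0,"ay":0,"az":0,"gripper":-1},
    {"dx":-0.15,"dy":0,"dz":0.17,"ax":0,"ay":0,"az":0,"gripper":-1},
    {"dx":-0.15,"dy":0,"dz":0.17,"ax":0,"ay":0,"az":0,"gripper":-1}
  ]
}}

```text
time_s: 9.3
position: [539.9, -18.0, 164.3]
ee_rot: [180.0, 0.2, 1.2]
wrist_force: [-0.7, 0.4, 0.0]
finger_gap: 0.0
grip_force: 0.0
```

Emit:
{"method": "play_rows", "body": {
  "targets": [
    {"dx":-0.004,"dy":0,"dz":0,"ax":0,"ay":0,"az":0,"gripper":-1},
    {"dx":-0.009,"dy":0,"dz":0,"ax":0,"ay":0,"az":0,"gripper":-1},
    {"dx":-0.009,"dy":0,"dz":0,"ax":0,"ay":0,"az":0,"gripper":-1},
    {"dx":-0.009,"dy":0,"dz":0,"ax":0,"ay":0,"az":0,"gripper":-1}
  ]
}}

```text
time_s: 9.63
position: [539.3, -17.8, 165.7]
ee_rot: [-180.0, -0.0, 1.2]
wrist_force: [-0.2, 0.3, 0.9]
finger_gap: -0.005
grip_force: 0.0
```

Commanded x and measured x had differed by lag. I still need to go 3 mm more, to 536.3.

Emit:
{"method": "play_rows", "body": {
  "targets": [
    {"dx":-0.004,"dy":0,"dz":0,"ax":0,"ay":0,"az":0,"gripper":-1},
    {"dx":-0.0075,"dy":0,"dz":0,"ax":0,"ay":0,"az":0,"gripper":-1},
    {"dx":-0.0075,"dy":0,"dz":0,"ax":0,"ay":0,"az":0,"gripper":-1},
    {"dx":-0.0075,"dy":0,"dz":0,"ax":0,"ay":0,"az":0,"gripper":-1}
  ]
}}

```text
time_s: 9.97
position: [536.3, -17.8, 165.8]
ee_rot: [180.0, -0.1, 1.2]
wrist_force: [1.2, -1.0, -0.1]
finger_gap: 0.002
grip_force: 0.7
```

Emit:
{"method": "play_rows", "body": {
  "targets": [
    {"dx":0.02,"dy":0,"dz":0,"ax":0,"ay":0,"az":0,"gripper":-1},
    {"dx":0.06,"dy":0,"dz":0,"ax":0,"ay":0,"az":0,"gripper":-1},
    {"dx":0.12,"dy":0,"dz":0,"ax":0,"ay":0,"az":0,"gripper":-1},
    {"dx":0.16,"dy":0,"dz":-0.06,"ax":0,"ay":0,"az":0,"gripper":-1},
    {"dx":0.16,"dy":0,"dz":-0.16,"ax":0,"ay":0,"az":0,"gripper":-1},
    {"dx":0.16,"dy":0,"dz":-0.17,"ax":0,"ay":0,"az":0,"gripper":-1},
    {"dx":0.16,"dy":0,"dz":-0.17,"ax":0,"ay":0,"az":0,"gripper":-1}
  ]
}}

```text
time_s: 10.55
position: [602.3, -16.2, 236.8]
ee_rot: [180.0, -0.3, 1.2]
wrist_force: [-0.2, 0.4, -0.0]
finger_gap: -0.001
grip_force: 0.0
```

```bash
python3 - <<'E'
from h import *
np.set_printoptions(precision=1,suppress=True)
snap("top","t6r.png");snap("side","s6r.png")
im=cv2.cvtColor(cv2.imread("pics/raw_t6r.png"),cv2.COLOR_BGR2GRAY).astype(float)
print("L",im[218:238,228:245].mean(1));print("R",im[228:252,330:347].mean(1));print("M",im[203:215,278:296].mean(1))
o=cv2.cvtColor(cv2.imread("pics/raw_t0.png"),cv2.COLOR_BGR2GRAY).astype(float);print("M0",o[203:215,278:296].mean(1))
a=cv2.imread("pics/raw_t6r.png")[195:275,210:370];b=cv2.imread("pics/raw_s6r.png")[165:275,240:350]
a=cv2.resize(a,None,fx=3,fy=3,interpolation=2);b=cv2.resize(b,None,fx=3,fy=3,interpolation=2)
c=np.zeros((570,480,3),np.uint8);c[:240]=a;c[240:,:330]=b;cv2.imwrite("pics/z6.png",cv2.convertScaleAbs(c,alpha=1.3))
E
```

```text
L [ 44.8  51.1  66.1  62.8  67.8 114.8 149.9 163.4 166.6 164.5 146.5 120.4
 106.5 105.4 105.6 103.6 111.5 138.8 156.8 160.7]
R [104.6 136.9 147.2 147.6 147.9 148.8 138.4 104.5  71.2  70.7 100.8 137.8
 159.2 165.2 163.9 155.6 143.  143.3 130.6  89.1  63.   92.4 107.6  84.2]
M [ 88.9  60.7  29.2  58.2 111.6 136.6 148.1 158.9 153.1 141.3 138.5 138.9]
M0 [ 79.2  54.   25.4  50.6  97.4 118.4 126.8 134.3 124.6 112.  109.2 109.4]
```

View pics/z6.png

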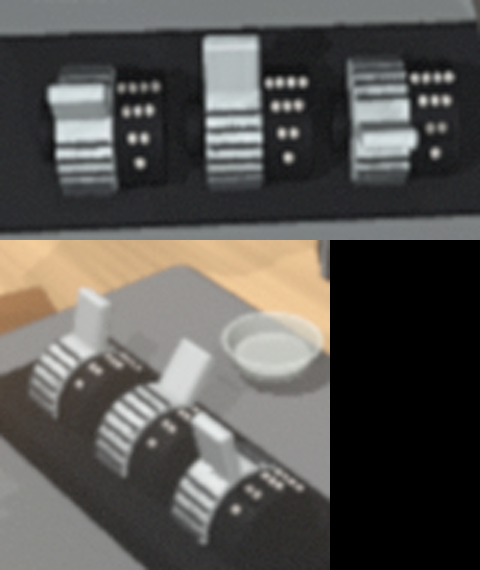

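The right fin has moved on to about -0.215 (tip bar at (388,140) in the crop, centre at row 241 against 241.7 wanted). Left reads +0.215, the middle wheel is unmoved at 4, and the gripper is clear.

```bash
python3 -c "
from plant import manip;print(manip.sign_off())"
```

```text
the job is handed in; nothing more can be done
None
```

The lock is set to 3-4-2 and handed in at about 10.6 s: left wheel about +0.215 rad (target 0.227), right about -0.215 (target -0.227), middle unmoved; on the first right-wheel push the shut fingers rode up onto the fin tip, with a wrist force reading of about 30 N (limits 40 N on arm or gripper body, 120 N at the wrist).

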